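# Fit the tall sanding sleeve on the spindle and clamp it

### The arm

A 7-joint arm with a two-finger parallel gripper is mounted at the origin on a cart in front of the work surface, level with it; the furniture and walls round the work are solid. World frame = base frame: x ahead of the robot, y to its left, z up, the work surface at z = 0. Lengths are in m, angles in rad, forces in N, time in s.
With the tool pointing down it reaches from about 0.425 to 0.925 m from the base axis. Payload 6.8 kg.
Tool frame: the origin (TCP) lies on the centre line of the jaws, within the pads' length; the fingertips stand 25 mm ahead of it and the grasp point (between the pads) lies 6 mm ahead of it; z points along the fingers, y is the direction in which the jaws open and shut (so a half turn about z gives the same grasp; the last joint's range is limited). The gripper opens to 85 mm and grips with 20 to 120 N. Pads are 22 mm wide; open, the fingers measure 114 mm over their backs; the gripper's body (76 mm by 85 mm) begins 54 mm behind the grasp point. The pads swing forward as they close: fully open they stand 13 mm farther back than shut.
Start: joints at [-1.228, 0.477, 0.022, 1.555, -0.011, 1.109, -0.083], TCP at [0.294, 0.608, 0.256] pointing down, gripper open.
Joint ranges: [-2.96, 2.96], [-0.34, 2.1], [-1.41, 1.46], [0.24, 2.44], [-1.37, 4.51], [0.17, 1.92], [-2.96, 2.96]. Speed limits (rad/s): [2.39, 2.39, 3.14, 3.14, 3.14, 3.14, 3.14].

### API

Orientations are given as a unit quaternion [w, x, y, z].
In Python, from station import status, cams, order, models gives the robot as it stands.
- The arm moves only by the tool move_arm, never from a script. Its argument "steps" is one flat list of numbers, 7 for each row, row after row: the gripper's target within -1 to 1 (fully open at 1, half-way at 0, shut at -1), then the shift along the world's x, y, z in cm, then the turn, a rotation vector about the world's x, y, z in degrees. A call has 1 to 8 rows; each row shifts and turns the commanded pose from where the row before left it; what a row does not reach is not made up. A row lasts 1/10 s, in which the tool goes at most 50 mm and 8.59 degrees, less where a joint would pass 70% of its speed; a pose out of reach is approached as far as the arm can. A call with a gripper value outside its range is refused whole. The fingers move at their own pace and stop on an object; "newtons" is the grip in N (left out, the last holds). Time passes only in rows, so rows that do not move let the fingers close. It gives the time, the measured TCP pose, the force and the opening at its end, in the units of the state.
- status.get_obs(): the state, without advancing time (a new reading comes with each control period).
- cams.read_camera(name): name is "scene" or "top" or "wrist"; returns a dict with "pixels" (420x560x3 uint8, red, green, blue), "mtx" (3x3 intrinsics, pixels), "T" (4x4, takes a point from camera to world coordinates); the wrist camera has in their place "T_tool_cam" (4x4, takes a point from camera to tool coordinates, whose origin is the TCP and whose axes are the flange's). Camera axes: x right, y down, z forward; pixel columns grow to the right and rows downward; lengths in m; the calibration is good to about 2 mm. A picture is of the moment at which its call begins: read the wrist's pose just before it. There is no depth.
- order.hand_in(): hands the job in, once; it reports no verdict.
Trained networks look in the newest picture that a camera, given by its name, has taken for a name from the list of things; names that differ only in an ending like _2 or _b are one class to them, and where a whole thing is asked for, a point or a joint stands for the part that bears it (a point fixed in the world has none). Each returns a list of dicts, best first, with "score" (0 to 1); they miss things now and then, are a little off and sometimes report something else, mostly with a low value. They report only what shows in the picture. A call takes as long as a camera call. They do not tell look-alikes from the thing itself.
- models.silhouettes(camera, query): "region" (420x560 bool, what is visible of it) and "box" ([centre column, centre row, width, height] in pixels, round what is visible of it).
- models.place_of(camera, query): "position" ([row, column] in pixels: a listed point, or the origin of a listed thing).
The state is a dict: "t": time; "q": joint angles; "joint_vel": joint speeds; "joint_torque": joint torques, N m; "eef_pos": TCP position; "tool_rot": TCP orientation; "contact_force": force on the tool from outside, world axes, zero at the start; "torque": the same for the moment, N m; "gripper_width": opening from 0.0 (shut) to 1.0 (fully open).
Only numpy, scipy, OpenCV 4.12 (cv2) and the standard library are available. Lean on these libraries where they do the work, as an engineer would, in place of code of your own. Each camera call takes 0.05 s, during which the arm holds its last target.

### The job

Draw the taller of the two sanding sleeves off its slanted peg in the rack and slide it down over the upright spindle of the small bench sander until it sits flat on the shoulder, guiding it down rather than letting it drop. Then swing the clamp lever beside the spindle all the way over, away from you. Leave the short sleeve on its peg and the other things where they are.

Things in the scene. Friction and masses are not known exactly. Their poses are not given: they have to be found in the camera images.
- tall_sleeve: the taller brick-brown sanding sleeve: a stiff open tube, 40 mm outside diameter, 23 mm bore, 50 mm tall, 0.08 kg nominal; origin on its axis at the lower end, its z along the axis to the upper end. It starts on one of the two pegs of the rack (either one), its lower end resting on the sloping board, its axis along the peg.
- sleeve_mid (a point): the tall sleeve's centre: on its axis, half way up (25 mm from either end)
- short_sleeve: a shorter sleeve of the same brown, 40 mm outside diameter, 23 mm bore, 28 mm tall, on the other peg; origin and axes as for the tall one. Must stay on its peg.
- rack: wooden sleeve rack fixed to the bench's right side, 250 mm wide (its y), its open front facing left; origin on the bench, x to its back, z up. Its board slopes down to the front; the upper face is 55 mm above the origin. Two pegs, 18 mm thick, 40 mm long, tips tapered, stand square on it at y = -55 and +55 mm, leaning 0.61 rad from vertical to -x. Back panel at x = 72 to 87 mm.
- dust_board (a point): middle of the lower front edge of the rack's dust board, which roofs the rack 240 mm above the bench from x = -20 mm (rack frame) to the back, full width, 15 mm thick. It stands over the sleeves: they cannot be reached straight down, only from the front along the peg's lean.
- sander: low grey bench sander fixed to the bench, housing 170 mm (x) by 250 mm (y), top 50 mm above the bench; origin on the bench under its middle, x away from the robot, z up.
- spindle_seat (a point): centre of the upper face of the spindle's dark shoulder (52 mm diameter), 56 mm above the bench, where the sleeve's lower end must rest; axes as the sander's. From here the steel spindle rises straight up: 20 mm diameter for 52 mm, then a tapered nose down to 12 mm diameter, its tip 62 mm above this point.
- lever_tip (a point): free end of the clamp lever (a steel stalk with a black grip 18 mm in diameter over its last 26 mm); the lever is 62 mm long from its hinge, which runs along the sander's y axis at x = 0, y = 72 mm, z = 64 mm in the sander's frame. The grip is beside the spindle, 107 mm from its axis towards the sander's +y.
- clamp_lever (a joint): clamp lever angle in rad: at 0 it leans 0.5 rad from upright towards the robot (the sander's -x), at 1.0 it leans 0.5 rad away (+x) against its stop: clamped. Stays where it is left; about 1.5 N at the tip moves it.
- sanding_block: loose cork sanding block, 61 x 105 x 32 mm, lying on the bench near the robot, between rack and sander; origin at the centre of its underside. A bystander.
- wax_tin: loose round wax tin, 69 mm diameter, 29 mm high, on the bench behind, between rack and grinder; origin at the centre of its underside. A bystander.
- chuck_key: loose steel drill chuck key, T-shaped, 50 x 75 x 15 mm, lying on the bench left of the rack; origin at the centre of its underside. A bystander.
Things that resemble listed ones, but are neither listed nor needed, are in the scene too. What is shaped like the tall_sleeve but pink or purple is not meant.

How it is judged:
By the outcome, as a careful person would: the job done as asked, in the order asked, and still so for the second after the job is handed in, with the robot touching nothing.
It also fails if it takes over 61 s, if anything falls off the work surface, if the arm or the gripper's body presses on something with over 40 N, if the wrist force passes 120 N, or if a joint passes its speed limit or range.

## Working session

There is one attempt and no reset: what is moved stays moved. The work goes in short steps, Python scripts to look and compute and a tool call to move; the robot and the scene stay as the last step left them, time stands still between calls to the robot, and variables do not carry over. Pictures are saved under pics/ and viewed, and the job is handed in when it is done.

Besides the shell and the picture viewer there is one more tool, called after "Request:" as name(argument=value, ...), one argument or row to a line, values as JSON. move_arm: Moves the arm, as the interface text tells. Its arguments: {"type":"object","properties":{"steps":{"type":"array"},"newtons":{"type":"number"}},"required":["steps"]}

```bash
ls; mkdir -p pics; python3 - <<'E'
from station import status,cams,models
import cv2,json
o=status.get_obs();print(o)
for c in ["scene","top","wrist"]:
    r=cams.read_camera(c);cv2.imwrite(f"pics/{c}0.png",r["pixels"][:,:,::-1])
    print(c,r["mtx"].tolist(),(r.get("T") if "T" in r else r["T_tool_cam"]).round(4).tolist())
E
```

```text
pics
{'t': 0.0, 'q': array([-1.22810786,  0.47780652,  0.0223967 ,  1.55645087, -0.01152243,
        1.10926625, -0.08309355]), 'joint_vel': array([ 3.40040525e-05, -1.42099032e-03,  1.34798988e-03,  9.71892914e-04,
        1.02815225e-03, -1.50212146e-03, -2.27828082e-03]), 'joint_torque': array([-4.83026051e-04, -5.96453047e+01,  1.60757292e+00, -2.81190580e+01,
        1.23606206e-02,  9.24974534e-03,  2.61049968e-05]), 'eef_pos': array([0.29388293, 0.60707051, 0.2553227 ]), 'tool_rot': array([-1.32504401e-04,  2.23506417e-01,  9.74702042e-01, -8.91255198e-04]), 'contact_force': array([ 0.30559952, -0.87323313, -0.43931192]), 'torque': array([-0.00801825, -0.02939855, -0.01844539]), 'gripper_width': 1.0009833095409273}
scene [[505.1477386738933, 0.0, 267.8620676684543], [0.0, 505.1477386738933, 206.60002235006112], [0.0, 0.0, 1.0]] [[-0.2561, -0.7846, 0.5646, -0.2072], [-0.9665, 0.2175, -0.1361, 0.2306], [-0.016, -0.5806, -0.8141, 1.2613], [0.0, 0.0, 0.0, 1.0]]
top [[536.6005468441073, 0.0, 273.44417158249064], [0.0, 536.6005468441073, 207.29219481358635], [0.0, 0.0, 1.0]] [[-0.4302, -0.8761, 0.2175, 0.3151], [-0.9027, 0.4157, -0.1108, 0.1806], [0.0066, -0.244, -0.9698, 1.2778], [0.0, 0.0, 0.0, 1.0]]
wrist [[317.0422811847333, 0.0, 283.0372909070991], [0.0, 317.0422811847333, 210.8338214982968], [0.0, 0.0, 1.0]] [[0.0002, -0.9464, -0.323, 0.0821], [1.0, -0.0001, 0.0007, -0.0008], [-0.0007, -0.323, 0.9464, -0.1183], [0.0, 0.0, 0.0, 1.0]]
```

View pics/scene0.png

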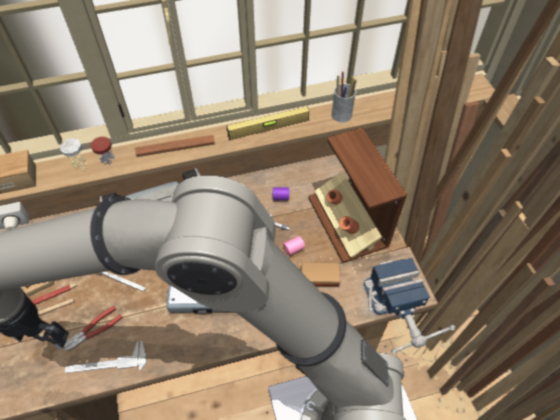

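View pics/top0.png

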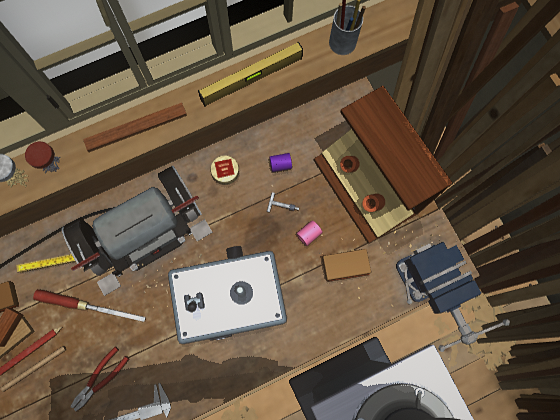

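View pics/wrist0.png

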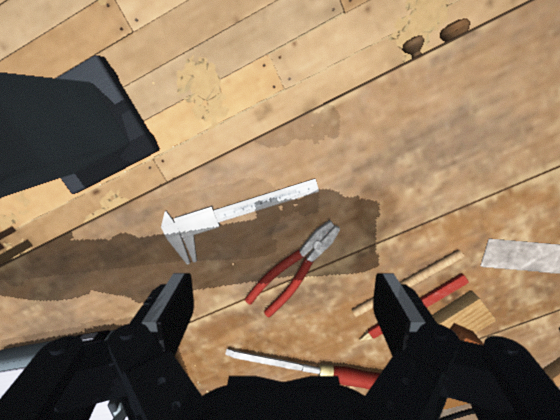

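```bash
python3 - <<'E'
from station import models
for c in ["scene","top"]:
    for q in ["tall_sleeve","sleeve_mid","short_sleeve","rack","dust_board","sander","spindle_seat","lever_tip","clamp_lever","sanding_block","wax_tin","chuck_key"]:
        try: p=[(d["score"],[round(float(v)) for v in d["position"]]) for d in models.place_of(c,q)][:4]
        except Exception as e: p=repr(e)
        try: s=[(round(d["score"],2),[round(float(v)) for v in d["box"]]) for d in models.silhouettes(c,q)][:4]
        except Exception as e: s=repr(e)
        print(c,q,p,'|',s)
E
```

```text
scene tall_sleeve [(0.76, [243, 303]), (0.52, [229, 354]), (0.5, [194, 275]), (0.16, [228, 276])] | [(0.73, [296, 246, 25, 16]), (0.57, [349, 226, 20, 15]), (0.48, [282, 193, 15, 11])]
scene sleeve_mid [(0.8, [228, 345]), (0.74, [247, 295]), (0.68, [190, 279])] | [(0.58, [346, 226, 17, 11]), (0.57, [296, 245, 19, 19]), (0.47, [279, 194, 21, 12]), (0.23, [358, 195, 98, 132])]
scene short_sleeve [(0.52, [198, 336])] | [(0.69, [334, 195, 14, 16])]
scene rack [(0.65, [225, 343])] | [(0.95, [356, 197, 96, 137])]
scene dust_board [(0.85, [174, 347])] | [(0.74, [357, 197, 100, 135]), (0.32, [348, 227, 21, 16])]
scene sander [] | [(0.88, [190, 300, 55, 27])]
scene spindle_seat [] | [(0.94, [192, 297, 47, 25])]
scene lever_tip [] | [(0.69, [194, 298, 54, 21]), (0.16, [347, 225, 16, 15])]
scene clamp_lever ValueError('it knows: chuck_key, dust_board, lever_tip, rack, sander, sanding_block, short_sleeve, sleeve_mid, spindle_seat, tall_sleeve, wax_tin') | []
scene sanding_block [(0.65, [276, 318])] | [(0.76, [320, 276, 47, 25])]
scene wax_tin [] | []
scene chuck_key [(0.61, [225, 275]), (0.36, [
[... 689 characters left out ...]
41]), (0.26, [188, 362])] | [(0.85, [224, 294, 114, 96]), (0.66, [284, 203, 26, 19])]
top lever_tip [(0.47, [308, 189]), (0.38, [202, 375]), (0.18, [201, 374])] | []
top clamp_lever ValueError('it knows: chuck_key, dust_board, lever_tip, rack, sander, sanding_block, short_sleeve, sleeve_mid, spindle_seat, tall_sleeve, wax_tin') | []
top sanding_block [(0.69, [265, 343]), (0.32, [288, 244])] | [(0.66, [347, 266, 48, 35]), (0.36, [283, 202, 28, 19])]
top wax_tin [(0.68, [169, 226]), (0.62, [289, 241]), (0.28, [160, 374])] | [(0.71, [227, 294, 114, 100]), (0.62, [226, 168, 30, 30]), (0.25, [374, 205, 29, 19])]
top chuck_key [(0.61, [205, 283]), (0.27, [202, 376])] | [(0.46, [282, 203, 28, 18])]
```

```bash
python3 - <<'E'
import cv2,numpy as np
t=cv2.imread("pics/top0.png");s=cv2.imread("pics/scene0.png")
a=cv2.resize(t[80:250,300:460],None,fx=3.5,fy=3.5,interpolation=cv2.INTER_CUBIC)
cv2.imwrite("pics/rack_top.png",a)
a=cv2.resize(t[235:350,155:300],None,fx=5,fy=5,interpolation=cv2.INTER_CUBIC)
cv2.imwrite("pics/sander_top.png",a)
a=cv2.resize(s[120:265,300:420],None,fx=4,fy=4,interpolation=cv2.INTER_CUBIC)
cv2.imwrite("pics/rack_scene.png",a)
E
```

```text
(no output)
```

View pics/rack_top.png

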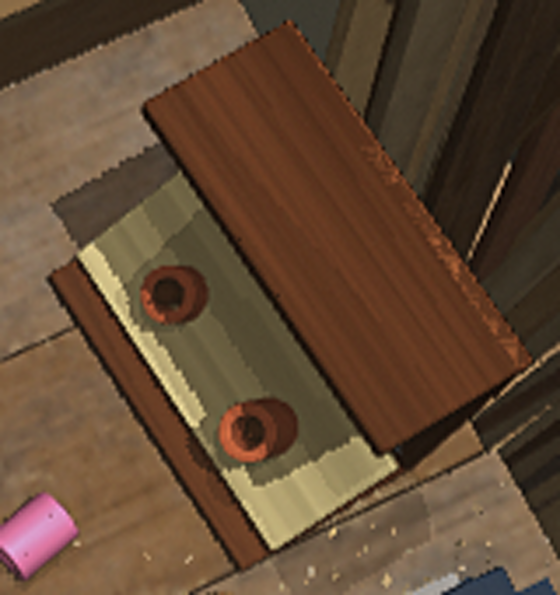

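View pics/sander_top.png

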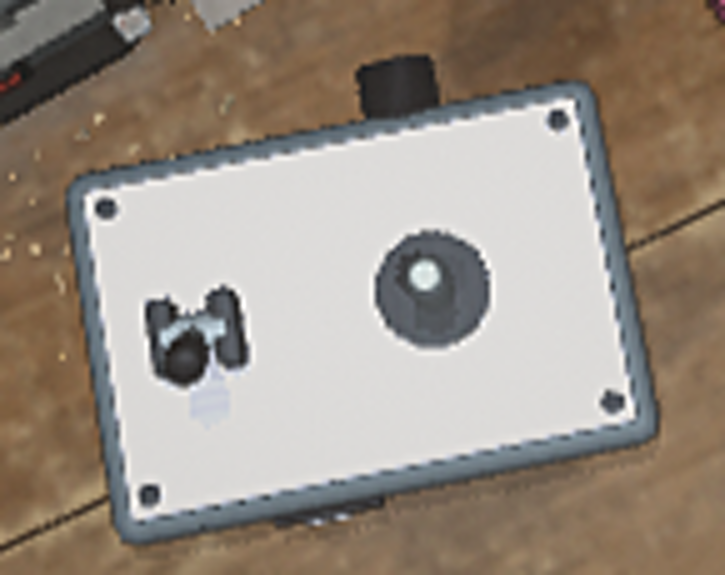

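View pics/rack_scene.png

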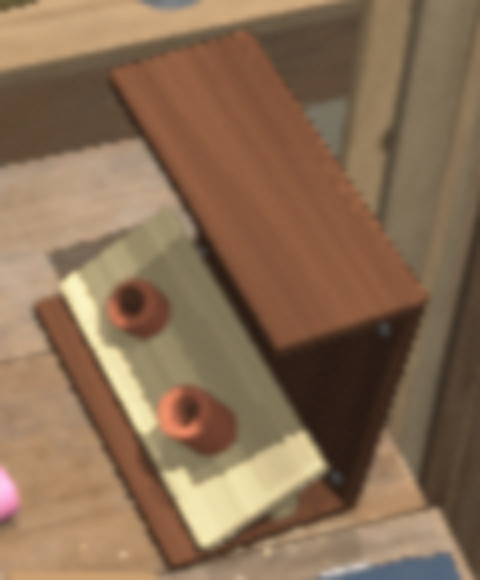

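```bash
cat > h.py <<'E'
import numpy as np
from scipy.optimize import least_squares
K={};T={}
K['scene']=np.array([[505.1477,0,267.862],[0,505.1477,206.6],[0,0,1]]);K['top']=np.array([[536.6005,0,273.444],[0,536.6005,207.292],[0,0,1]])
try:
    C=np.load('cal.npz');T={'scene':C['scene'],'top':C['top']}
except Exception:
    from station import cams
    T={c:cams.read_camera(c)['T'] for c in ('scene','top')};np.savez('cal.npz',**T)
def proj(c,P):
    P=np.atleast_2d(P);q=(P-T[c][:3,3])@T[c][:3,:3];u=q@K[c].T;return u[:,:2]/u[:,2:]
def plane(c,uv,z):
    d=T[c][:3,:3]@np.linalg.inv(K[c])@np.array([uv[0],uv[1],1]);o=T[c][:3,3];return o+d*(z-o[2])/d[2]
def pose(p,P):
    c,s=np.cos(p[2]),np.sin(p[2]);P=np.atleast_2d(P);return np.c_[p[0]+c*P[:,0]-s*P[:,1],p[1]+s*P[:,0]+c*P[:,1],P[:,2]]
E
python3 - <<'E'
from h import *
R=np.array([[-.02,.125,.255],[.087,.125,.255],[.087,-.125,.255],[-.02,-.125,.255]])
mid=np.array([[-.0143,-.055,.0755]])
rt=np.array([[342,110],[382.9,86.3],[451.4,183.4],[410,209.1]]);rs=np.array([[328,138],[361.3,128],[406.3,194.5],[369.3,207.5]])
for use in ('top','scene','both'):
    def f(p):
        r=[]
        if use!='scene': r+= [(proj('top',pose(p,R))-rt).ravel(),(proj('top',pose(p,mid))-[[374.5,202]]).ravel()]
        if use!='top': r+= [(proj('scene',pose(p,R))-rs).ravel(),(proj('scene',pose(p,mid))-[[349,224]]).ravel()]
        return np.concatenate(r)
    s=least_squares(f,[.6,-.3,-1.4]);print(use,s.x,np.round(s.fun.reshape(-1,2),1).tolist())
p=s.x;a=.61
tops=[[-.05*np.sin(a),-.055,.055+.05*np.cos(a)],[0,-.055,.055],[-.028*np.sin(a),.055,.055+.028*np.cos(a)]]
print(pose(p,tops),proj('top',pose(p,tops)),proj('scene',pose(p,tops)))
S=np.array([[.085,.125,.05],[.085,-.125,.05],[-.085,-.125,.05],[-.085,.125,.05]])
st=np.array([[72,182],[590,85],[657,432],[122,540]])/5+[155,235]
f=lambda p:(proj('top',pose(p,S))-st).ravel()
s=least_squares(f,[.5,.2,0]);print('sander',s.x,s.fun.reshape(-1,2).round(1).tolist())
# shoulder disc
print('seat px', plane('top',np.array([433,290])/5+[155,235],.056), 'nose',plane('top',np.array([425,273])/5+[155,235],.118),'grip',plane('top',np.array([186,358])/5+[155,235],.064+.062*np.cos(.5)))
x=s.x
print(pose(x,[[0,-.035,.056],[0,.072,.064],[-.062*np.sin(.5),.072,.064+.062*np.cos(.5)]]))
for n,uv,z in [('block',(347,265),.032),('tin',(225,168),.029),('key',(284,203),.01),('pink',(310,233),.02)]: print(n,plane('top',uv,z))
E
```

```text
top [ 0.55091827 -0.18246388 -1.47299288] [[-1.7, -0.6], [0.4, -1.3], [2.0, 0.1], [-0.8, 1.2], [0.1, 0.4]]
scene [ 0.54888623 -0.18115611 -1.47576955] [[-1.6, -0.8], [0.8, -1.1], [1.1, 0.5], [-0.8, 0.0], [0.6, 1.0]]
both [ 0.55033804 -0.18204276 -1.47404751] [[-1.7, -0.3], [0.5, -1.0], [1.9, 0.5], [-0.9, 1.6], [-0.0, 0.7], [-1.6, -1.2], [0.8, -1.6], [1.3, -0.1], [-0.6, -0.5], [0.7, 0.5]]
[[ 0.49282836 -0.15884623  0.0959824 ]
 [ 0.49559525 -0.18735565  0.055     ]
 [ 0.60353138 -0.1607646   0.07795014]] [[370.95461143 203.57915353]
 [377.89381674 201.8934834 ]
 [348.20101468 164.059149  ]] [[345.87825329 222.00198669]
 [353.44604851 227.0118202 ]
 [332.80199374 194.87652807]]
sander [ 0.44806764  0.22407302 -0.254673  ] [[-2.3, -1.7], [1.4, -2.6], [2.3, 1.8], [-1.4, 2.0]]
seat px [0.4399312  0.19172548 0.056     ] nose [0.4416433  0.19124098 0.118     ] grip [0.45261895 0.29795284 0.11841012]
[[0.43925012 0.19020192 0.056     ]
 [0.46620652 0.29375071 0.064     ]
 [0.43744088 0.30123915 0.11841012]]
block [ 0.39562478 -0.05704394  0.032     ]
tin [0.73531697 0.10228853 0.029     ]
key [0.59817132 0.00783192 0.01      ]
pink [ 0.50259391 -0.01475889  0.02      ]
```

```bash
cat >> h.py <<'E'
from scipy.spatial.transform import Rotation as Ro
rack=np.array([0.55033804,-0.18204276,-1.47404751])
def Rq(q): return Ro.from_quat([q[1],q[2],q[3],q[0]])
def Rgrasp(yaw=rack[2],a=.61):
    x=np.array([np.cos(yaw),np.sin(yaw),0]);y=np.array([-x[1],x[0],0]);z=np.array([0,0,1.])
    tz=np.sin(a)*x-np.cos(a)*z; tx=-np.cos(a)*x-np.sin(a)*z
    return Ro.from_matrix(np.c_[tx,np.cross(tz,tx),tz])
def peg(d,y=-.055): # point on peg axis
    return pose(rack,[[-d*np.sin(.61),y,.055+d*np.cos(.61)]])[0]
def delta(o,pos,R):
    return (pos-o['eef_pos'])*100, np.degrees((R*Rq(o['tool_rot']).inv()).as_rotvec())
E
python3 - <<'E'
from h import *
from station import status
o=status.get_obs()
for d in (.206,.136,.036): print(d,peg(d),delta(o,peg(d),Rgrasp()))
E
```

```text
0.206 [ 0.48419566 -0.06989683  0.22384749] (array([ 19.00914931, -67.74660967,  -3.24681495]), array([-29.93746182, -20.84910063, -56.73045474]))
0.136 [ 0.4880693  -0.10981002  0.16647213] (array([ 19.39651408, -71.73792872,  -8.98435108]), array([-29.93746182, -20.84910063, -56.73045474]))
0.036 [ 0.49360309 -0.16682886  0.08450733] (array([ 19.94989233, -77.43981307, -17.18083126]), array([-29.93746182, -20.84910063, -56.73045474]))
```

Request:
move_arm(
  steps=[1,0.95,-3.39,0.6,-1.5,-1.04,-2.84,1,0.95,-3.39,0.6,-1.5,-1.04,-2.84,1,0.95,-3.39,0.6,-1.5,-1.04,-2.84,1,0.95,-3.39,0.6,-1.5,-1.04,-2.84,1,0.95,-3.39,0,-1.5,-1.04,-2.84,1,0.95,-3.39,0,-1.5,-1.04,-2.84,1,0.95,-3.39,0,-1.5,-1.04,-2.84],
)

```text
t: 3.25
eef_pos: [0.3609, 0.369, 0.2806]
tool_rot: [0.082, 0.388, 0.915, -0.075]
contact_force: [-0.2, 0.5, -0.5]
gripper_width: 1.0
```

Request:
move_arm(
  steps=[1,0.95,-3.39,0,-1.5,-1.04,-2.84,1,0.95,-3.39,0,-1.5,-1.04,-2.84,1,0.95,-3.39,0,-1.5,-1.04,-2.84,1,0.95,-3.39,0,-1.5,-1.04,-2.84,1,0.95,-3.39,0,-1.5,-1.04,-2.84,1,0.95,-3.39,0,-1.5,-1.04,-2.84,1,0.95,-3.39,0,-1.5,-1.04,-2.84,1,0.95,-3.39,0,-1.5,-1.04,-2.84],
)

```text
t: 4.05
eef_pos: [0.4369, 0.0978, 0.2806]
tool_rot: [0.171, 0.554, 0.8, -0.156]
contact_force: [-0.7, -0.4, 0.4]
gripper_width: 0.998
```

Request:
move_arm(
  steps=[1,0.95,-3.39,-1,-1.5,-1.04,-2.84,1,0.95,-3.39,-1,-1.5,-1.04,-2.84,1,0.95,-3.39,-1,-1.5,-1.04,-2.84,1,0.95,-3.39,-1,-1.5,-1.04,-2.84,1,0.95,-3.39,-1,-1.5,-1.04,-2.84,1,0,0,0,0,0,0,1,0,0,0,0,0,0],
)

```text
t: 4.75
eef_pos: [0.484, -0.0706, 0.2302]
tool_rot: [0.222, 0.642, 0.706, -0.203]
contact_force: [0.9, 0.1, 0.0]
gripper_width: 0.999
```

```bash
cat > look.py <<'E'
import sys,cv2
from h import *
from station import status,cams,models
n=sys.argv[1];cs=sys.argv[2].split(',')
o=status.get_obs();print('t',o['t'],o['eef_pos'],o['tool_rot'].round(4),'q',o['q'].round(2),'F',o['contact_force'].round(1),o['gripper_width'])
for c in cs:
    r=cams.read_camera(c);cv2.imwrite(f'pics/{c}_{n}.png',r['pixels'][:,:,::-1])
    if c=='wrist': np.savez(f'w_{n}.npz',px=r['pixels'],M=r['mtx'],Tt=r['T_tool_cam'],p=o['eef_pos'],q=o['tool_rot'])
E
python3 look.py 1 wrist,scene; python3 - <<'E'
from h import *
from station import status
o=status.get_obs();print(delta(o,peg(.206),Rgrasp()))
E
```

```text
t 4.75 [ 0.48397982 -0.0706264   0.23021027] [ 0.2218  0.6418  0.7056 -0.2026] q [-0.82  0.29  0.56  2.12  0.55  0.97 -0.54] F [0.9 0.1 0. ] 0.9988755317168678
(array([-0.01995807, -0.06752905, -0.6654899 ]), array([-0.0410395 , -0.0211435 , -0.02023543]))
```

View pics/wrist_1.png

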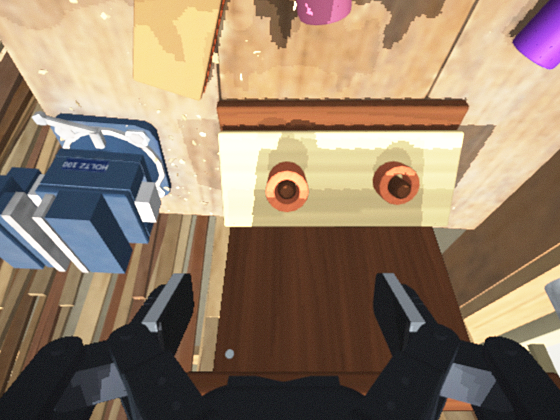

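View pics/scene_1.png

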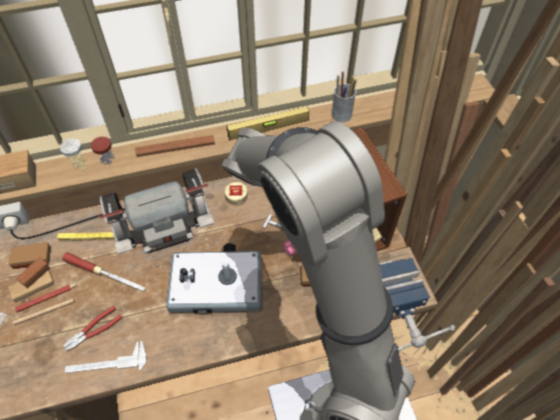

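```bash
cat >> h.py <<'E'
def wcam(n):
    d=np.load(f'w_{n}.npz');A=np.eye(4);A[:3,:3]=Rq(d['q']).as_matrix();A[:3,3]=d['p'];return d['M'],A@d['Tt']
def wproj(n,P):
    M,A=wcam(n);q=(np.atleast_2d(P)-A[:3,3])@A[:3,:3];u=q@M.T;return u[:,:2]/u[:,2:]
def wplane(n,uv,o,nrm):
    M,A=wcam(n);d=A[:3,:3]@np.linalg.inv(M)@np.array([uv[0],uv[1],1]);o=np.array(o);return A[:3,3]+d*((o-A[:3,3])@nrm)/(d@nrm)
E
python3 - <<'E'
from h import *
import cv2
im=cv2.imread('pics/wrist_1.png')
pts=[]
R=Rgrasp().as_matrix()
for y,L in((-.055,.05),(.055,.028)):
  for d in (0,L):
    for rr in (.0115,.02):
        th=np.linspace(0,2*np.pi,60);c=peg(d,y)[None]+rr*(np.cos(th)[:,None]*R[:,0]+np.sin(th)[:,None]*R[:,1])
        for u in wproj(1,c): cv2.circle(im,tuple(int(round(v)) for v in u),0,(0,255,0),-1)
cv2.imwrite('pics/ov1.png',cv2.resize(im[60:330,100:400],None,fx=2.2,fy=2.2))
E
```

```text
(no output)
```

View pics/ov1.png

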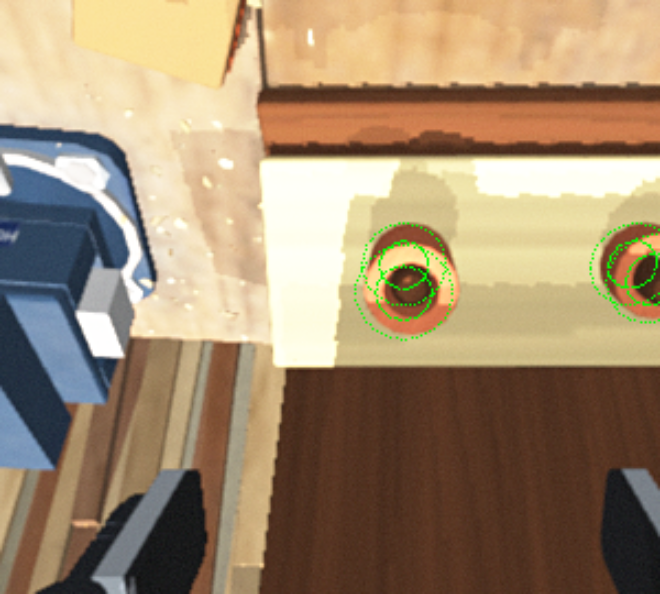

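```bash
python3 - <<'E'
import cv2
im=cv2.imread('pics/wrist_1.png')
cv2.imwrite('pics/c1.png',cv2.resize(im[150:220,255:430],None,fx=4.5,fy=4.5,interpolation=cv2.INTER_CUBIC))
E
```

```text
(no output)
```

View pics/c1.png

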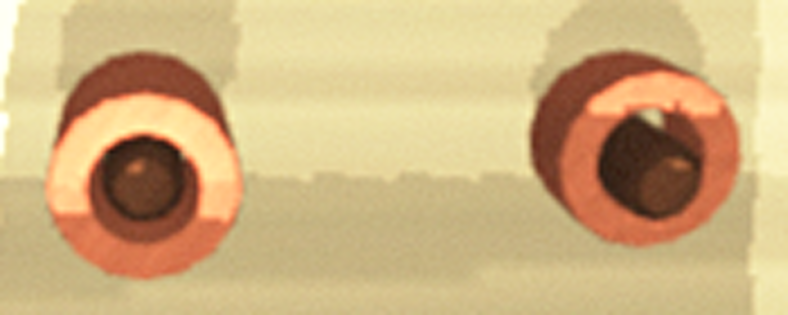

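```bash
python3 - <<'E'
from h import *
R=Rgrasp().as_matrix()
def ell(p,y,d,n=1,a=.61):
    x=np.array([np.cos(p[2]),np.sin(p[2]),0]);yy=np.array([-x[1],x[0],0]);ax=-np.sin(a)*x+np.array([0,0,np.cos(a)]);nx=np.cross(yy,ax)
    c=np.array([p[0],p[1],.055+p[3]])+yy*y+ax*d
    th=np.linspace(0,2*np.pi,200);u=wproj(n,c+.02*(np.cos(th)[:,None]*nx+np.sin(th)[:,None]*yy))
    return np.array([u[:,0].min(),u[:,0].max(),u[:,1].min(),u[:,1].max()])
mt=np.array([46,243,92,279])/4.5+[255,255,150,150]
ms=np.array([556,740,70,247])/4.5+[255,255,150,150]
mb=np.array([49])/4.5+150
p0=[*rack,0]
print(mt,ell(p0,-.055,.05),ms,ell(p0,.055,.028))
for L1,L2 in((.05,.028),(.028,.05)):
    f=lambda p:np.r_[ell(p,-.055,L1)-mt,ell(p,.055,L2)-ms,ell(p,-.055,0)[2]-mb]
    s=least_squares(f,p0);print(s.x,s.fun.round(2))
    f=lambda p:np.r_[ell([*p,0],-.055,L1)-mt,ell([*p,0],.055,L2)-ms,ell([*p,0],-.055,0)[2]-mb]
    s=least_squares(f,p0[:3]);print(s.x,s.fun.round(2))
E
```

```text
[265.22222222 309.         170.44444444 212.        ] [261.10602031 305.07549008 171.13431114 213.57529417] [378.55555556 419.44444444 165.55555556 204.88888889] [375.33603391 416.66329842 166.26359921 206.13023273]
[ 0.55427466 -0.18315814 -1.47240395 -0.00250471] [ 0.19 -0.03 -0.14  0.39 -0.15 -0.03 -0.16  0.09 -0.19]
[ 0.55331955 -0.18065849 -1.4781113 ] [-0.65 -0.3  -0.34  0.74  0.25  0.77  0.06  0.71 -0.47]
[ 0.55625813 -0.19443699 -1.35262515 -0.01356187] [ 2.02 -3.76 -0.07 -4.77 -0.41  2.   -0.46  1.07  4.35]
[ 0.55101319 -0.18064535 -1.34121967] [-2.96 -6.5   0.44 -2.11  1.41  7.03 -1.26  3.14  4.51]
```

```bash
sed -i 's/^rack=.*/rack=np.array([0.5542,-0.1831,-1.4725])/; s/y,.055+d\*np.cos/y,.0525+d*np.cos/' h.py; python3 - <<'E'
from h import *
from station import status
o=status.get_obs()
for d in(.206,.096,.036): print(delta(o,peg(d),Rgrasp()))
E
```

```text
(array([ 0.34889116, -0.18350208, -0.9154899 ]), array([-0.04102313, -0.02117525,  0.06843036]))
(array([ 0.96731259, -6.45462536, -9.93161809]), array([-0.04102313, -0.02117525,  0.06843036]))
(array([  1.30463337,  -9.87523807, -14.8495062 ]), array([-0.04102313, -0.02117525,  0.06843036]))
```

Request:
move_arm(
  steps=[1,0.35,-0.18,-0.92,0,0,0,1,0.12,-1.25,-1.8,0,0,0,1,0.12,-1.25,-1.8,0,0,0,1,0.13,-1.25,-1.8,0,0,0,1,0.13,-1.25,-1.8,0,0,0,1,0.12,-1.27,-1.81,0,0,0,1,0,0,0,0,0,0,1,0,0,0,0,0,0],
)

```text
t: 5.65
eef_pos: [0.4939, -0.1343, 0.131]
tool_rot: [0.222, 0.641, 0.706, -0.203]
contact_force: [0.8, 0.4, -0.5]
gripper_width: 1.002
```

```bash
python3 look.py 2 wrist; python3 - <<'E'
from h import *
from station import status
o=status.get_obs()
for d in(.096,.036): print(delta(o,peg(d),Rgrasp()))
E
```

```text
t 5.65 [ 0.49392717 -0.13431917  0.13095083] [ 0.2219  0.6412  0.7061 -0.2025] q [-0.67  0.5   0.58  2.19  0.59  0.65 -0.55] F [ 0.8  0.4 -0.5] 1.0015611197027685
(array([-0.02631935,  0.02354281, -0.01530848]), array([-0.00567314, -0.01728875,  0.10865513]))
(array([ 0.31100143, -3.39706989, -4.93319659]), array([-0.00567314, -0.01728875,  0.10865513]))
```

View pics/wrist_2.png

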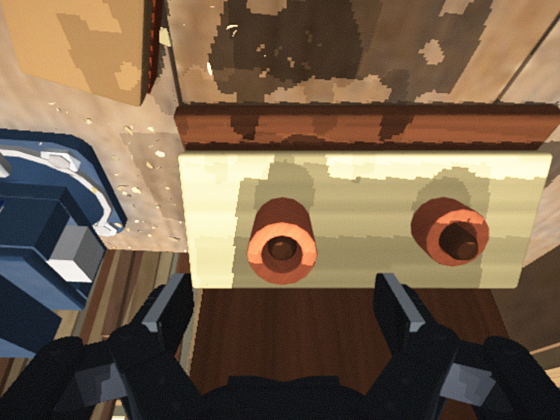

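```bash
python3 - <<'E'
import cv2
from h import *
im=cv2.imread('pics/wrist_2.png')
R=Rgrasp().as_matrix()
for d in (0,.05):
    th=np.linspace(0,2*np.pi,120);c=peg(d)[None]+.02*(np.cos(th)[:,None]*R[:,0]+np.sin(th)[:,None]*R[:,1])
    for u in wproj(2,c): im[int(round(u[1])),int(round(u[0]))]=(0,255,0)
cv2.imwrite('pics/ov2.png',cv2.resize(im[180:300,220:350],None,fx=4.5,fy=4.5,interpolation=cv2.INTER_NEAREST))
E
```

```text
(no output)
```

View pics/ov2.png

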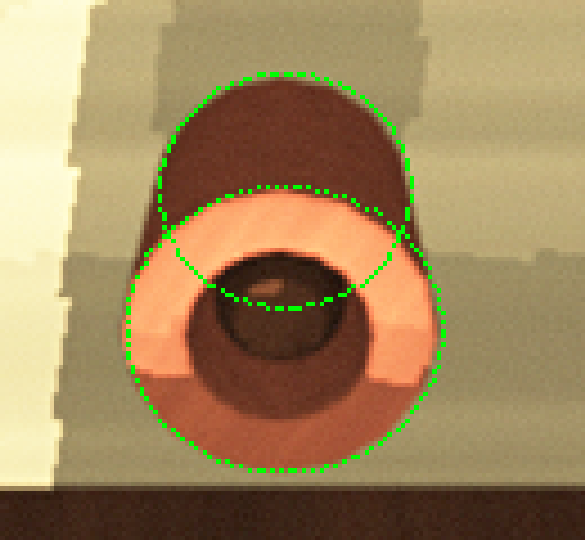

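Request:
move_arm(
  steps=[1,0.05,-0.57,-0.82,0,0,0,1,0.05,-0.57,-0.82,0,0,0,1,0.05,-0.57,-0.82,0,0,0,1,0.05,-0.57,-0.82,0,0,0,1,0.05,-0.56,-0.82,0,0,0,1,0.05,-0.56,-0.82,0,0,0,1,0,0,0,0,0,0],
)

```text
t: 6.4
eef_pos: [0.496, -0.17, 0.0808]
tool_rot: [0.222, 0.642, 0.706, -0.204]
contact_force: [-0.1, 0.6, 0.6]
gripper_width: 1.0
```

Request:
move_arm(
  steps=[-1,0,0,0,0,0,0,-1,0,0,0,0,0,0,-1,0,0,0,0,0,0,-1,0,0,0,0,0,0,-1,0,0,0,0,0,0,-1,0,0,0,0,0,0,-1,0,0,0,0,0,0],
  newtons=50,
)

```text
t: 7.1
eef_pos: [0.4971, -0.1685, 0.0823]
tool_rot: [0.222, 0.641, 0.706, -0.202]
contact_force: [-2.1, 4.0, 6.7]
gripper_width: 0.463
```

```bash
python3 look.py 3 wrist
```

```text
t 7.1 [ 0.49708297 -0.1684832   0.08226093] [ 0.2222  0.6415  0.7059 -0.202 ] q [-0.6   0.61  0.59  2.2   0.63  0.5  -0.57] F [-2.1  4.   6.7] 0.46283234357001446
```

View pics/wrist_3.png

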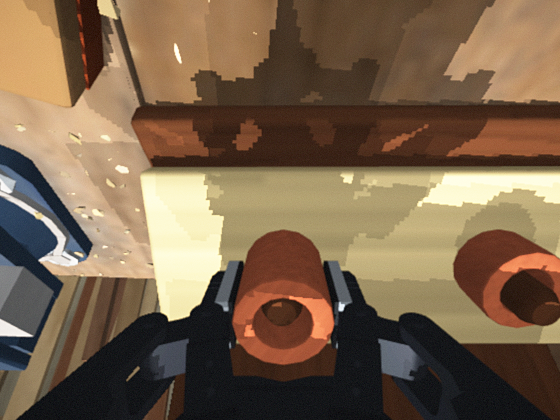

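Request:
move_arm(
  steps=[-1,-0.05,0.57,0.82,0,0,0,-1,-0.05,0.57,0.82,0,0,0,-1,-0.06,0.57,0.82,0,0,0,-1,-0.06,0.57,0.82,0,0,0,-1,-0.06,0.57,0.82,0,0,0,-1,-0.06,0.57,0.82,0,0,0,-1,-0.06,0.57,0.82,0,0,0,-1,-0.06,0.57,0.82,0,0,0],
)

```text
t: 7.95
eef_pos: [0.4921, -0.1228, 0.1481]
tool_rot: [0.222, 0.641, 0.706, -0.202]
contact_force: [0.3, -0.2, -0.7]
gripper_width: 0.46
```

```bash
python3 look.py 4 wrist
```

```text
t 7.95 [ 0.49212572 -0.12282428  0.14812422] [ 0.222   0.6415  0.7059 -0.2023] q [-0.7   0.46  0.58  2.18  0.58  0.71 -0.54] F [ 0.3 -0.2 -0.7] 0.4601103236907972
```

View pics/wrist_4.png

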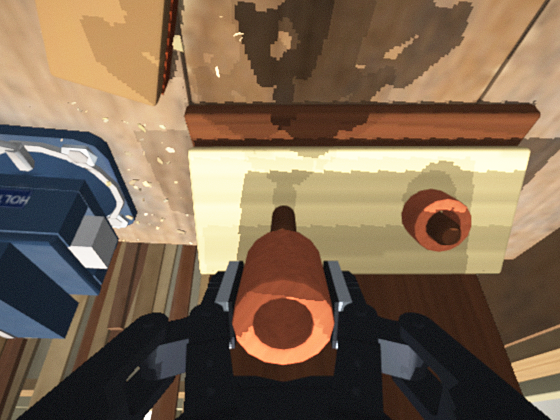

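```bash
cat > fitsl.py <<'E'
import sys
from h import *
# sleeve fit in tool frame
def ring(n,x,y,z,ay,ax,r):
    d=np.load(f'w_{n}.npz');Ri=Ro.from_euler('xy',[ax,ay]).as_matrix()
    th=np.linspace(0,2*np.pi,200);P=np.array([x,y,z])+r*(np.cos(th)[:,None]*Ri[:,0]+np.sin(th)[:,None]*Ri[:,1])
    Tt=d['Tt'];q=(P-Tt[:3,3])@Tt[:3,:3];u=q@d['M'].T;return u[:,:2]/u[:,2:],Ri[:,2]
def both(n,p,r=.02):
    x,y,z,ay=p[:4];ax=p[4] if len(p)>4 else 0
    a,ax_=ring(n,x,y,z,ay,ax,r);e=np.array([x,y,z])+.05*ax_
    b,_=ring(n,*e,ay,ax,r);return a,b
E
python3 - <<'E'
import cv2
from fitsl import *
im=cv2.imread('pics/wrist_4.png')
d=np.load('w_3.npz');ax=np.array(peg(1)-peg(0));print('tcp d',(d['p']-peg(0))@ax, Rq(d['q']).inv().apply(peg(.05)-d['p']))
big=cv2.resize(im[220:370,215:350],None,fx=4,fy=4,interpolation=cv2.INTER_CUBIC)
cv2.imwrite('pics/c4.png',big)
a,b=both(4,Rq(d['q']).inv().apply(peg(.05)-d['p']).tolist()+[0])
for u,c in((a,(0,255,0)),(b,(255,0,0))):
    for v in u: cv2.circle(big,(int((v[0]-215)*4),int((v[1]-220)*4)),1,c,-1)
cv2.imwrite('pics/c4o.png',big)
E
```

```text
tcp d 0.035937681848548945 [ 0.00053165  0.00038276 -0.014063  ]
```

View pics/c4.png

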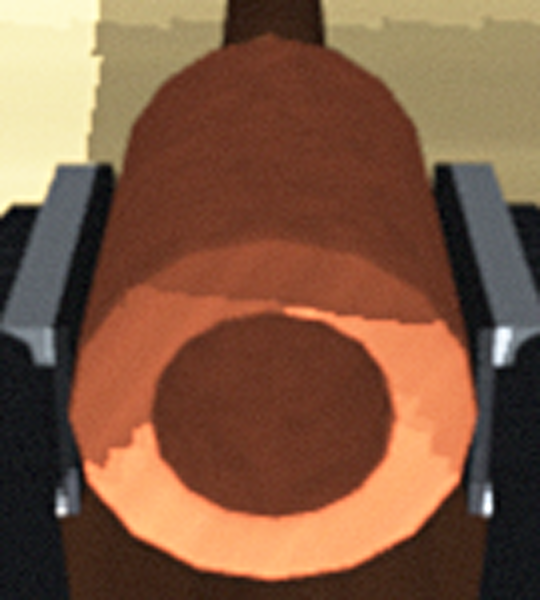

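View pics/c4o.png

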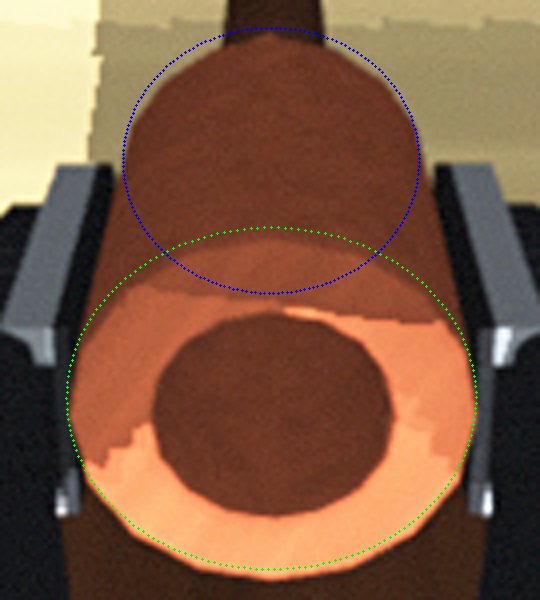

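```bash
python3 - <<'E'
from fitsl import *
m=np.r_[68/4+215,477/4+215,240/4+220,579/4+220, 38/4+220]
mi=np.array([153/4+215,392/4+215,312/4+220,516/4+220])
def f(p):
    a,b=both(4,p);i,_=both(4,p,.0115)
    g=lambda u:np.array([u[:,0].min(),u[:,0].max(),u[:,1].min(),u[:,1].max()])
    return np.r_[g(a),b[:,1].min(),g(i)]-np.r_[m,mi]
s=least_squares(f,[0,0,-.014,0],x_scale=[.001,.001,.001,.01]);print(s.x,s.fun.round(2))
s=least_squares(lambda p:f([*p,0]),[0,0,-.014],x_scale=.001);print(s.x,s.fun.round(2))
E
```

```text
[-0.00025813  0.00047274 -0.01457051 -0.00853121] [-0.13  0.12 -0.73  0.42 -0.06  0.43 -0.43  1.03 -0.67]
[-0.00033106  0.00047273 -0.01454659] [-0.11  0.11 -0.35  0.19 -0.58  0.45 -0.44  1.31 -0.74]
```

```bash
cat >> h.py <<'E'
def Rdown(psi):
    x=np.array([np.cos(psi),np.sin(psi),0]);z=np.array([0,0,-1.]);return Ro.from_matrix(np.c_[x,np.cross(z,x),z])
PSI=np.pi+rack[2]
E
python3 - <<'E'
from h import *
from station import status
o=status.get_obs();print(delta(o,np.array([.442,.09,.20]),Rdown(PSI)))
E
```

```text
(array([-5.08240893, 21.19641968,  5.11110757]), array([34.75411665,  3.4274707 ,  0.13089231]))
```

Request:
move_arm(
  steps=[-1,-0.63,2.65,1.5,4.34,0.43,0.02,-1,-0.63,2.65,1.2,4.34,0.43,0.02,-1,-0.63,2.65,1.0,4.34,0.43,0.02,-1,-0.63,2.65,0.8,4.34,0.43,0.02,-1,-0.64,2.65,0.6,4.34,0.43,0.02,-1,-0.64,2.65,0,4.34,0.43,0.01,-1,-0.64,2.65,0,4.34,0.43,0.01,-1,-0.64,2.65,0,4.37,0.42,0.01],
)

```text
t: 8.8
eef_pos: [0.441, 0.0896, 0.1988]
tool_rot: [-0.001, 0.671, 0.741, 0.0]
contact_force: [-0.2, 0.7, -1.8]
gripper_width: 0.464
```

Request:
move_arm(
  steps=[-1,0,0,0,0,0,0,-1,0,0,0,0,0,0,-1,0,0,0,0,0,0],
)

```text
t: 9.1
eef_pos: [0.4415, 0.0878, 0.1983]
tool_rot: [0.0, 0.672, 0.741, -0.002]
contact_force: [0.7, -0.4, -1.0]
gripper_width: 0.464
```

```bash
python3 look.py 5 wrist; python3 - <<'E'
from h import *
from station import status
o=status.get_obs();print(delta(o,np.array([.442,.09,.20]),Rdown(PSI)))
E
```

```text
t 9.1 [0.44145253 0.0878422  0.19831523] [ 2.000e-04  6.716e-01  7.409e-01 -1.600e-03] q [-0.62  0.18  0.32  2.15 -0.07  0.83 -0.16] F [ 0.7 -0.4 -1. ] 0.46362054536583625
(array([0.05347935, 0.20551748, 0.17005288]), array([ 0.13631   , -0.10403421,  0.02631868]))
```

View pics/wrist_5.png

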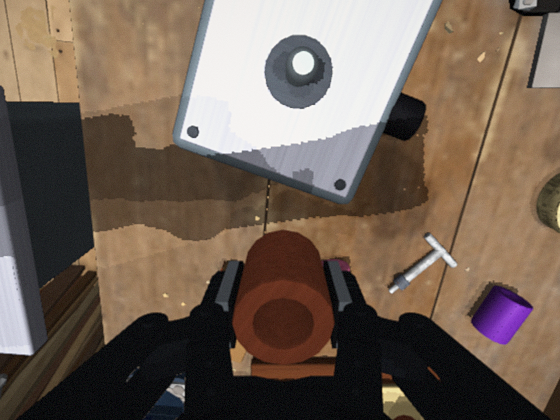

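```bash
python3 - <<'E'
import cv2
from h import *
im=cv2.imread('pics/wrist_5.png')
cv2.imwrite('pics/c5.png',cv2.resize(im[25:120,255:345],None,fx=6,fy=6,interpolation=cv2.INTER_CUBIC))
E
```

```text
(no output)
```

View pics/c5.png

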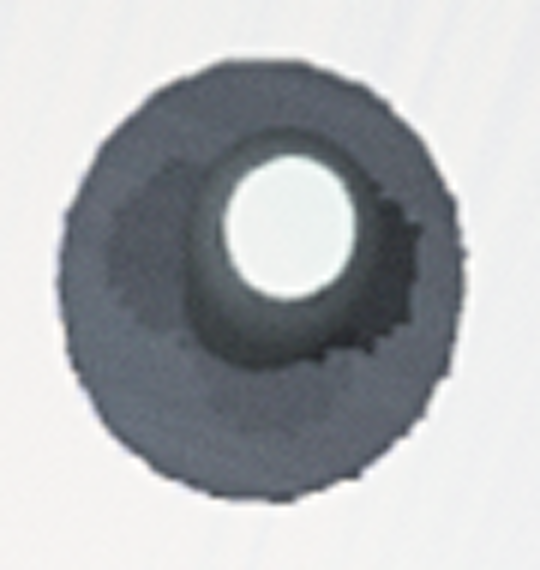

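```bash
python3 - <<'E'
from h import *
g=lambda u:np.array([u[:,0].min(),u[:,0].max(),u[:,1].min(),u[:,1].max()])
th=np.linspace(0,2*np.pi,300);C=np.c_[np.cos(th),np.sin(th),0*th]
ms=np.array([60,465,58,502])/6+[255,255,25,25]; mn=np.array([224,357,155,299])/6+[255,255,25,25]
f=lambda p:np.r_[g(wproj(5,p+.026*C))-ms,g(wproj(5,p+[0,0,.062]+.006*C))-mn]
s=least_squares(f,[.44,.19,.056],x_scale=.01);print(s.x,s.fun.round(2))
f2=lambda p:f(np.r_[p,.056]);s=least_squares(f2,[.44,.19],x_scale=.01);print(s.x,s.fun.round(2))
f3=lambda p:np.r_[g(wproj(5,np.r_[p,.118]+.006*C))-mn];s=least_squares(f3,[.44,.19],x_scale=.01);print('nose only',s.x,s.fun.round(2))
E
```

```text
[0.44351562 0.19194004 0.05386146] [-0.53  0.29 -0.47 -0.16  0.77 -0.59  0.83 -0.35]
[0.44342458 0.19170809] [-0.83  0.54 -0.73  0.19  0.67 -0.45  0.69 -0.24]
nose only [0.44334742 0.19182712] [ 0.56 -0.56  0.44 -0.47]
```

Request:
move_arm(
  steps=[-1,0.02,1.3,0,0.13,-0.1,0.02,-1,0.02,2.0,0,0,0,0,-1,0.02,2.0,0,0,0,0,-1,0.02,2.0,0,0,0,0,-1,0.02,2.0,-1.0,0,0,0,-1,0.03,1.1,-1.0,0,0,0,-1,0,0,0,0,0,0,-1,0,0,0,0,0,0],
)

```text
t: 9.95
eef_pos: [0.4424, 0.192, 0.178]
tool_rot: [-0.0, 0.671, 0.741, -0.0]
contact_force: [1.1, -0.4, -0.8]
gripper_width: 0.465
```

```bash
python3 look.py 6 wrist,top; python3 - <<'E'
from h import *
from station import status
o=status.get_obs();print(delta(o,np.array([.4429,.1921,.174]),Rdown(PSI)))
E
```

```text
t 9.95 [0.44240163 0.19198797 0.17797348] [-3.000e-04  6.714e-01  7.411e-01 -4.000e-04] q [-0.76  0.26  0.25  2.1  -0.09  0.79 -0.35] F [ 1.1 -0.4 -0.8] 0.4651226345141226
(array([ 0.00235711,  0.05128902, -0.45649252]), array([-0.04291807,  0.00974772,  0.06099048]))
```

View pics/wrist_6.png

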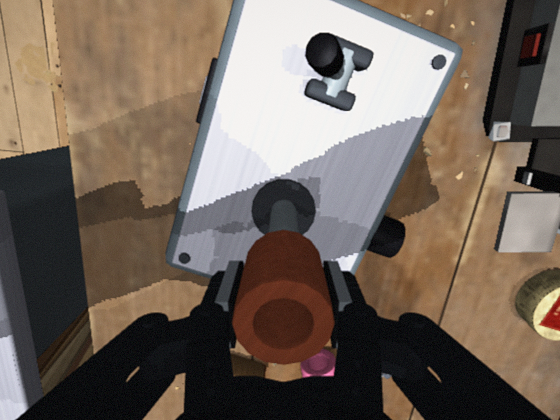

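View pics/top_6.png

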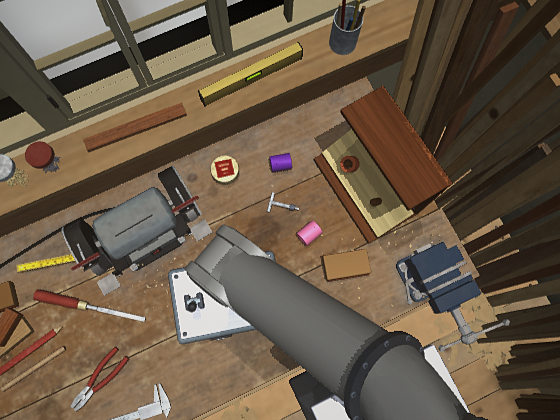

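Request:
move_arm(
  steps=[-1,0.02,0,-0.5,0,0,0,-1,0.02,0,-0.5,0,0,0,-1,0,0,-0.5,0,0,0,-1,0,0,-0.4,0,0,0,-1,0,0,-0.4,0,0,0,-1,0,0,-0.4,0,0,0,-1,0,0,-0.4,0,0,0,-1,0,0,0,0,0,0],
)

```text
t: 10.85
eef_pos: [0.4428, 0.1925, 0.1468]
tool_rot: [-0.0, 0.671, 0.741, 0.0]
contact_force: [0.4, 0.2, -1.4]
gripper_width: 0.462
```

```bash
python3 look.py 7 wrist; python3 -c "
import cv2;im=cv2.imread('pics/wrist_7.png');cv2.imwrite('pics/c7.png',cv2.resize(im[130:370,180:390],None,fx=2.4,fy=2.4,interpolation=cv2.INTER_CUBIC))"
```

```text
t 10.85 [0.44276972 0.19253886 0.14683421] [-5.000e-04  6.713e-01  7.412e-01  0.000e+00] q [-0.74  0.32  0.24  2.12 -0.11  0.72 -0.33] F [ 0.4  0.2 -1.4] 0.4617845671904726
```

View pics/c7.png

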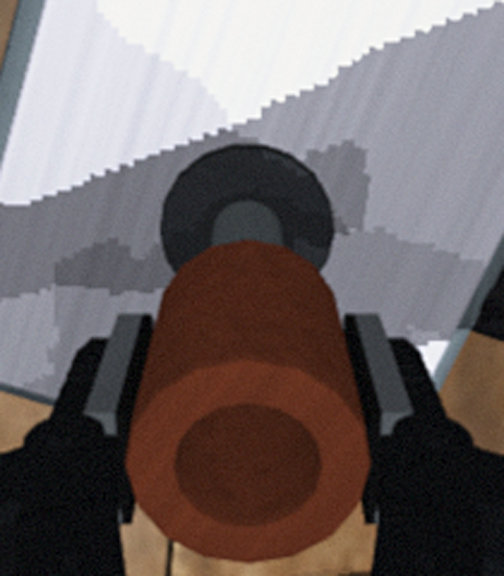

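Request:
move_arm(
  steps=[-1,0,-0.03,-0.25,0,0,0,-1,0,0,-0.25,0,0,0,-1,0,0,-0.25,0,0,0,-1,0,0,-0.25,0,0,0,-1,0,0,-0.25,0,0,0,-1,0,0,-0.25,0,0,0,-1,0,0,0,0,0,0],
)

```text
t: 11.6
eef_pos: [0.4429, 0.1921, 0.132]
tool_rot: [-0.0, 0.671, 0.741, 0.0]
contact_force: [-0.9, -1.0, -2.2]
gripper_width: 0.459
```

```bash
python3 look.py 8 wrist
```

```text
t 11.6 [0.44287572 0.19211805 0.13196574] [-4.000e-04  6.714e-01  7.411e-01  1.000e-04] q [-0.74  0.34  0.24  2.13 -0.13  0.68 -0.32] F [-0.9 -1.  -2.2] 0.4594851503465304
```

View pics/wrist_8.png

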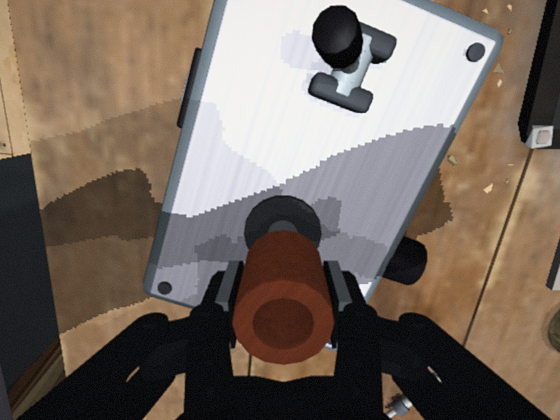

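Request:
move_arm(
  steps=[-1,0,0,-0.45,0,0,0,-1,0,0,-0.45,0,0,0,-1,0,0,-0.45,0,0,0,-1,0,0,-0.45,0,0,0,-1,0,0,-0.45,0,0,0,-1,0,0,-0.45,0,0,0,-1,0,0,-0.45,0,0,0,-1,0,0,-0.35,0,0,0],
)

```text
t: 12.45
eef_pos: [0.443, 0.1921, 0.0969]
tool_rot: [-0.0, 0.671, 0.741, 0.0]
contact_force: [-0.8, -3.6, 1.4]
gripper_width: 0.467
```

Request:
move_arm(
  steps=[-1,0,0,-0.2,0,0,0,-1,0,0,-0.1,0,0,0,-1,0,0,-0.1,0,0,0,-1,0,0,0,0,0,0],
)

```text
t: 12.85
eef_pos: [0.443, 0.1921, 0.0933]
tool_rot: [-0.0, 0.671, 0.741, 0.0]
contact_force: [-1.4, -4.3, -1.9]
gripper_width: 0.461
```

Request:
move_arm(
  steps=[-1,0,-0.03,-0.1,0,0,0,-1,0,0,-0.1,0,0,0,-1,0,0,0,0,0,0],
)

```text
t: 13.15
eef_pos: [0.443, 0.1921, 0.0913]
tool_rot: [-0.0, 0.671, 0.741, 0.0]
contact_force: [-0.8, -4.1, 0.1]
gripper_width: 0.46
```

Request:
move_arm(
  steps=[-1,0,-0.02,-0.1,0,0,0,-1,0,0,-0.05,0,0,0,-1,0,0,0,0,0,0],
)

```text
t: 13.45
eef_pos: [0.4431, 0.1921, 0.0898]
tool_rot: [-0.0, 0.671, 0.741, 0.001]
contact_force: [-0.5, -3.1, 0.0]
gripper_width: 0.466
```

Request:
move_arm(
  steps=[-1,0,-0.02,-0.1,0,0,0,-1,0,0,0,0,0,0],
)

```text
t: 13.65
eef_pos: [0.4431, 0.1921, 0.0892]
tool_rot: [-0.001, 0.671, 0.741, 0.001]
contact_force: [-2.2, -2.5, 5.7]
gripper_width: 0.461
```

```bash
python3 look.py 9 wrist,scene; python3 -c "
import cv2;im=cv2.imread('pics/wrist_9.png');cv2.imwrite('pics/c9.png',cv2.resize(im[150:370,180:390],None,fx=2.6,fy=2.6,interpolation=cv2.INTER_CUBIC))"
```

```text
t 13.65 [0.44314631 0.19205444 0.08922694] [-5.000e-04  6.713e-01  7.412e-01  7.000e-04] q [-0.71  0.42  0.21  2.15 -0.16  0.58 -0.29] F [-2.2 -2.5  5.7] 0.4611496433037431
```

View pics/c9.png

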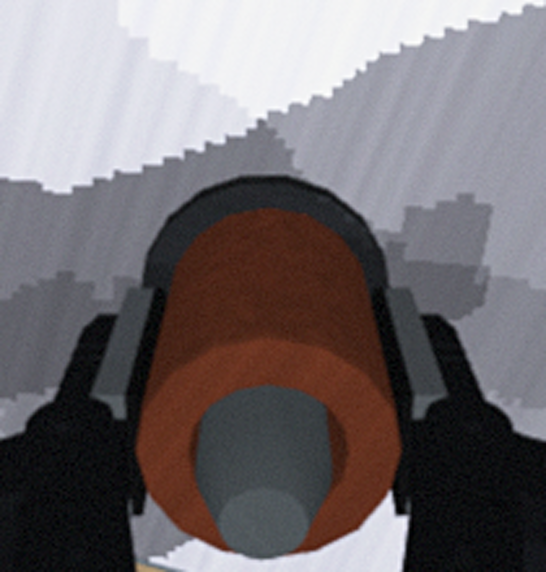

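Request:
move_arm(
  steps=[-1,0,0,-0.1,0,0,0,-1,0,0,0,0,0,0],
)

```text
t: 13.95
eef_pos: [0.4432, 0.1921, 0.0891]
tool_rot: [-0.001, 0.671, 0.741, 0.001]
contact_force: [-6.4, -3.6, 18.3]
gripper_width: 0.463
```

Request:
move_arm(
  steps=[-1,0,0,0.1,0,0,0,0.5,0,0,0,0,0,0,0.5,0,0,0,0,0,0,0.5,0,0,0,0,0,0,0.5,0,0,0,0,0,0,0.5,0,0,0,0,0,0],
)

```text
t: 14.55
eef_pos: [0.4432, 0.1919, 0.0889]
tool_rot: [-0.0, 0.671, 0.741, 0.001]
contact_force: [-0.4, -0.6, 0.2]
gripper_width: 0.752
```

```bash
python3 look.py 10 wrist
```

```text
t 14.55 [0.44321019 0.19186026 0.08887392] [-3.000e-04  6.713e-01  7.412e-01  6.000e-04] q [-0.71  0.42  0.21  2.15 -0.16  0.58 -0.29] F [-0.4 -0.6  0.2] 0.7522107547116544
```

View pics/wrist_10.png

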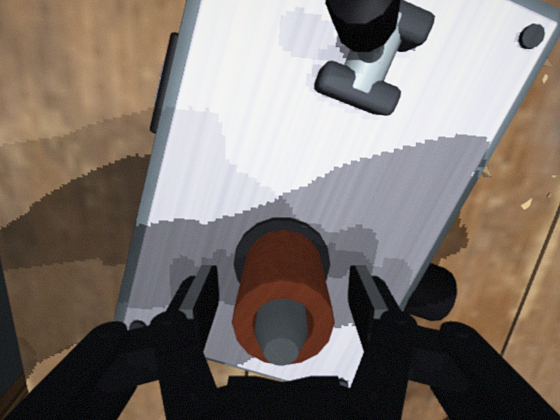

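Request:
move_arm(
  steps=[0.5,0,0,1.0,0,0,0,0.5,0,0,1.5,0,0,0,0.5,0,0,2,0,0,0,0.5,0,0,2,0,0,0,0.5,0,0,2.5,0,0,0,-1,0,0,2.5,0,0,0,-1,0,0,0,0,0,0],
)

```text
t: 15.3
eef_pos: [0.445, 0.1925, 0.2076]
tool_rot: [0.0, 0.671, 0.741, 0.004]
contact_force: [-0.2, -0.2, 0.4]
gripper_width: 0.42
```

```bash
python3 look.py 11 wrist,top,scene; python3 - <<'E'
import cv2
from h import *
im=cv2.imread('pics/wrist_11.png')
for yaw,c in((-.2547,(0,255,0)),(-.30,(0,0,255))):
    p=[.4434-.035*np.sin(yaw)*1,.1918+.035*np.cos(yaw),yaw]
    P=pose(p,[[0,-.035,.056],[0,.072,.064],[-.062*np.sin(.5),.072,.064+.062*np.cos(.5)],[.075,.115,.05]])
    print(p,P.round(4).tolist())
    for u in wproj(11,P): cv2.circle(im,tuple(int(round(v)) for v in u),3,c,-1)
cv2.imwrite('pics/ov11.png',im)
s=cv2.imread('pics/scene_11.png');t=cv2.imread('pics/top_11.png')
cv2.imwrite('pics/c11t.png',cv2.resize(t[235:350,155:300],None,fx=5,fy=5))
E
```

```text
t 15.3 [0.44500438 0.19253942 0.2076282 ] [4.000e-04 6.715e-01 7.410e-01 3.800e-03] q [-0.77  0.22  0.26  2.07 -0.08  0.85 -0.36] F [-0.2 -0.2  0.4] 0.4202529392302158
[np.float64(0.4522184284404644), np.float64(0.2256708624017814), -0.2547] [[0.4434, 0.1918, 0.056], [0.4704, 0.2953, 0.064], [0.4416, 0.3028, 0.1184], [0.5538, 0.3181, 0.05]]
[np.float64(0.45374320723314693), np.float64(0.22523677711939621), -0.3] [[0.4434, 0.1918, 0.056], [0.475, 0.294, 0.064], [0.4466, 0.3028, 0.1184], [0.5594, 0.3129, 0.05]]
```

View pics/ov11.png

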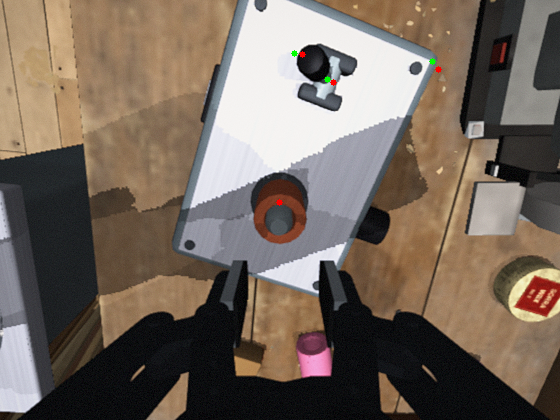

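View pics/scene_11.png

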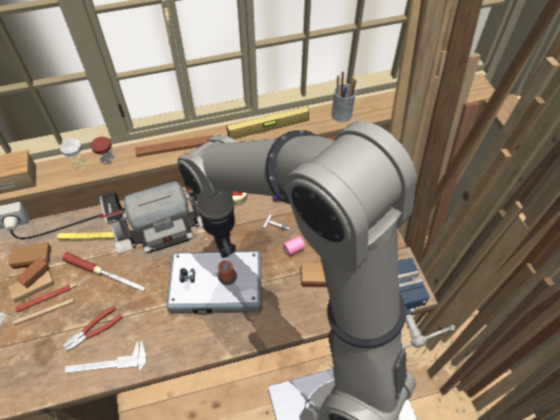

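```bash
python3 - <<'E'
from h import *
n=np.array([0,0,1.])
W=lambda uv,z:wplane(11,uv,[0,0,z],n)
a,b=W((181,220),.05),W((240,20),.05);print('left edge',a,b,np.arctan2(*(b-a)[[1,0]])-np.pi/2)
a,b=W((345,270),.05),W((432,80),.05);print('right edge',a,b,np.arctan2(*(b-a)[[1,0]])-np.pi/2)
s=[W(u,.05) for u in((190,245),(317,286),(415,68),(261,4))];print('screws',np.round(s,4).tolist())
for i,j in((0,3),(1,2)):
    d=s[j]-s[i];print(np.arctan2(d[1],d[0])-np.pi/2,np.linalg.norm(d))
for i,j in((0,1),(3,2)):
    d=s[j]-s[i];print(np.arctan2(d[1],d[0]),np.linalg.norm(d))
print('ctr',np.mean(s,0))
print('grip end',W((315,62),.118),W((315,62),.124))
E
```

```text
left edge [0.35460412 0.1635079  0.05      ] [0.39990198 0.33141151 0.05      ] -0.2635113447878217
right edge [0.51438618 0.12632604 0.05      ] [0.55691375 0.30430957 0.05      ] -0.23454344471950206
screws [[0.363, 0.1389, 0.05], [0.4894, 0.1059, 0.05], [0.5411, 0.3117, 0.05], [0.4151, 0.3436, 0.05]]
-0.24889662383814315 0.21121750504067907
-0.24636975435063868 0.21221509114226123
-0.25538673231458164 0.13057017336341104
-0.24774690046153314 0.13003127014062718
ctr [0.45214089 0.22500349 0.05      ]
grip end [0.45485672 0.29956087 0.118     ] [0.45433286 0.29880894 0.124     ]
```

```bash
cat >> h.py <<'E'
hinge=np.array([.4699,.2948,0]);ex=np.array([np.cos(-.25),np.sin(-.25),0])
def lev(x,z): return hinge+x*ex+np.array([0,0,z])
RL=Rdown(np.pi/2-.25)
E
python3 - <<'E'
from h import *
from station import status
o=status.get_obs();print(o['eef_pos'],o['gripper_width']);print(delta(o,lev(-.085,.2),RL));print((lev(-.02,0)-lev(-.085,0))*100,RL.as_matrix())
E
```

```text
[0.44274117 0.19153028 0.20384158] 0.15416810811397755
(array([-5.51987276, 12.42990615, -0.38415791]), array([-7.20009850e-02,  7.93846874e-03, -1.99867772e+01]))
[ 6.29793074 -1.60812574  0.        ] [[ 0.24740396  0.96891242  0.        ]
 [ 0.96891242 -0.24740396  0.        ]
 [ 0.          0.         -1.        ]]
```

Request:
move_arm(
  steps=[-1,-0.92,2.07,0,0,0,-3.3,-1,-0.92,2.07,0,0,0,-3.3,-1,-0.92,2.07,0,0,0,-3.3,-1,-0.92,2.07,0,0,0,-3.3,-1,-0.92,2.07,0,0,0,-3.4,-1,-0.92,2.08,0,0,0,-3.4,-1,0,0,0,0,0,0],
)

```text
t: 16.15
eef_pos: [0.3857, 0.3186, 0.2028]
tool_rot: [-0.001, 0.789, 0.615, -0.0]
contact_force: [0.3, -0.2, -0.1]
gripper_width: 0.001
```

Request:
move_arm(
  steps=[-1,0,0,-2,0,0,0,-1,0,0,-2,0,0,0,-1,0,0,-2,0,0,0,-1,0,0,-2,0,0,0,-1,0,0,0,0,0,0,-1,0,0,0,0,0,0],
)

```text
t: 16.75
eef_pos: [0.3879, 0.3151, 0.1236]
tool_rot: [0.0, 0.79, 0.613, -0.0]
contact_force: [-0.5, 0.2, 0.7]
gripper_width: -0.003
```

```bash
python3 look.py 12 wrist; python3 - <<'E'
from h import *
from station import status
o=status.get_obs();print(delta(o,lev(-.085,.117),RL))
E
```

```text
t 16.75 [0.38786622 0.31505019 0.12356348] [ 1.000e-04  7.899e-01  6.132e-01 -4.000e-04] q [-0.99  0.38  0.22  2.1  -0.13  0.68 -0.93] F [-0.5  0.2  0.7] -0.0030281898123973817
(array([-0.07030089,  0.01879092, -0.72565319]), array([-0.04978575,  0.03515211,  0.03371926]))
```

View pics/wrist_12.png

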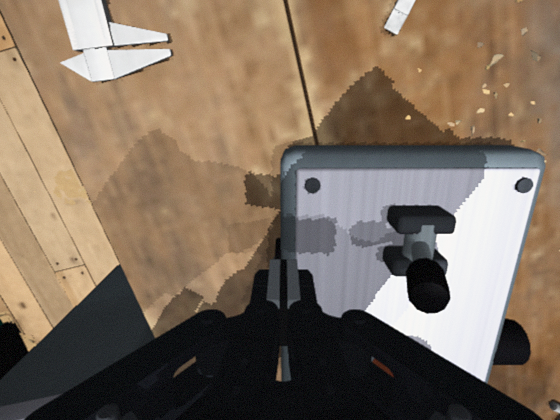

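```bash
python3 - <<'E'
from h import *
for l in(-.5,-.3,-.1,0,.5): print(l,wproj(12,[lev(.062*np.sin(l),.064+.062*np.cos(l)),lev(.036*np.sin(l),.064+.036*np.cos(l))]).round(0).tolist())
print(wproj(12,[lev(0,.064)]))
E
```

```text
-0.5 [[402.0, 293.0], [411.0, 268.0]]
-0.3 [[432.0, 300.0], [426.0, 271.0]]
-0.1 [[463.0, 303.0], [441.0, 273.0]]
0 [[478.0, 303.0], [448.0, 273.0]]
0.5 [[534.0, 293.0], [477.0, 268.0]]
[[419.16536177 242.98034618]]
```

Request:
move_arm(
  steps=[-1,0,0,-0.6,0,0,0,-1,0.97,-0.25,0,0,0,0,-1,0.97,-0.25,0,0,0,0,-1,0.97,-0.25,0,0,0,0,-1,0.58,-0.15,0,0,0,0,-1,0.58,-0.15,0,0,0,0,-1,0.58,-0.15,0,0,0,0,-1,0.58,-0.15,0,0,0,0],
)

```text
t: 17.6
eef_pos: [0.4401, 0.3026, 0.1179]
tool_rot: [-0.001, 0.79, 0.614, 0.0]
contact_force: [-1.3, 0.5, 1.9]
gripper_width: -0.002
```

Request:
move_arm(
  steps=[-1,0.48,-0.12,0,0,0,0,-1,0.48,-0.12,0,0,0,0,-1,0.39,-0.1,0,0,0,0,-1,0.29,-0.07,0,0,0,0,-1,0,0,0,0,0,0],
)

```text
t: 18.1
eef_pos: [0.4571, 0.2982, 0.1179]
tool_rot: [-0.0, 0.79, 0.613, 0.001]
contact_force: [-0.4, 1.0, 0.4]
gripper_width: 0.001
```

```bash
python3 look.py 13 wrist; python3 - <<'E'
from h import *
from station import status
o=status.get_obs();print((o['eef_pos']-hinge)@ex,o['contact_force']@ex)
for l in(.3,.4,.5): print(l,wproj(13,[lev(.062*np.sin(l),.064+.062*np.cos(l)),lev(.036*np.sin(l),.064+.036*np.cos(l))]).round(0).tolist())
E
```

```text
t 18.1 [0.45711487 0.29824166 0.1178856 ] [-1.000e-04  7.899e-01  6.132e-01  8.000e-04] q [-0.87  0.45  0.22  2.   -0.15  0.71 -0.8 ] F [-0.4  1.   0.4] 0.00128098755355531
-0.013332447841301914 -0.4851634539408644
0.3 [[356.0, 309.0], [329.0, 279.0]]
0.4 [[368.0, 306.0], [336.0, 277.0]]
0.5 [[380.0, 302.0], [342.0, 276.0]]
```

View pics/wrist_13.png

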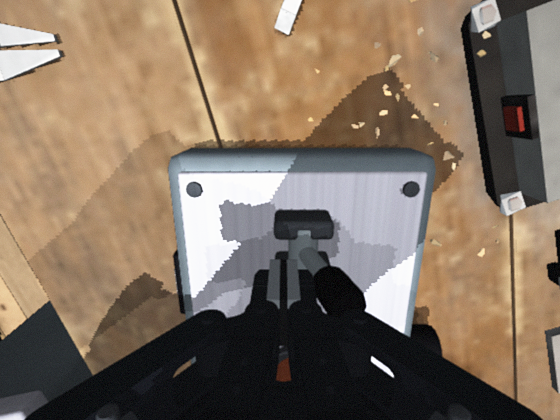

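Request:
move_arm(
  steps=[-1,0.39,-0.1,0,0,0,0,-1,0.29,-0.08,0,0,0,0,-1,0,0,0,0,0,0],
)

```text
t: 18.45
eef_pos: [0.4636, 0.2963, 0.1177]
tool_rot: [-0.0, 0.79, 0.613, 0.0]
contact_force: [-0.6, -0.1, -0.5]
gripper_width: -0.002
```

Request:
move_arm(
  steps=[-1,0.19,-0.05,0,0,0,0,-1,0.19,-0.05,0,0,0,0,-1,0,0,0,0,0,0],
)

```text
t: 18.75
eef_pos: [0.4665, 0.2956, 0.1177]
tool_rot: [-0.001, 0.79, 0.613, -0.0]
contact_force: [-4.9, 0.8, -0.1]
gripper_width: 0.001
```

Request:
move_arm(
  steps=[-1,0.15,-0.04,0,0,0,0,-1,0.15,-0.04,0,0,0,0,-1,0,0,0,0,0,0],
)

```text
t: 19.05
eef_pos: [0.4671, 0.2955, 0.1174]
tool_rot: [-0.002, 0.789, 0.614, -0.002]
contact_force: [-11.9, 3.1, 3.2]
gripper_width: -0.001
```

Request:
move_arm(
  steps=[-1,0.15,-0.04,0,0,0,0,-1,0,0,0,0,0,0],
)

```text
t: 19.25
eef_pos: [0.4674, 0.2955, 0.1173]
tool_rot: [-0.002, 0.789, 0.614, -0.003]
contact_force: [-15.3, 3.5, 7.2]
gripper_width: -0.003
```

```bash
python3 look.py 14 wrist; python3 - <<'E'
from h import *
for l in(.3,.4,.5): print(l,wproj(14,[lev(.062*np.sin(l),.064+.062*np.cos(l)),lev(.036*np.sin(l),.064+.036*np.cos(l))]).round(0).tolist())
E
```

```text
t 19.25 [0.46735714 0.29546154 0.11732397] [-0.0024  0.789   0.6143 -0.0028] q [-0.85  0.46  0.22  1.97 -0.16  0.73 -0.78] F [-15.3   3.5   7.2] -0.0027421122107317017
0.3 [[331.0, 310.0], [308.0, 279.0]]
0.4 [[344.0, 307.0], [315.0, 278.0]]
0.5 [[356.0, 304.0], [321.0, 276.0]]
```

View pics/wrist_14.png

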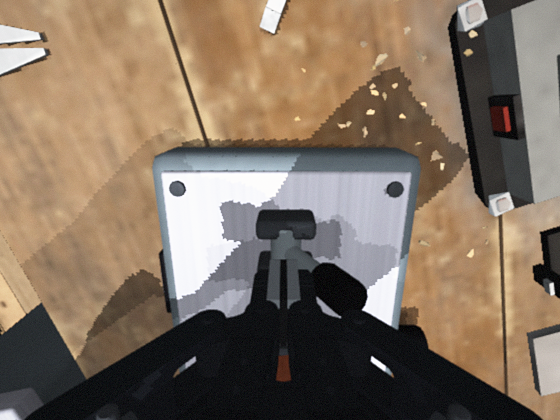

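Request:
move_arm(
  steps=[-1,-0.97,0.25,0,0,0,0,-1,-1.5,0.37,0,0,0,0,-1,-1.5,0.37,2,0,0,0,-1,-1.5,0.37,3,0,0,0,-1,-1.5,0.37,3,0,0,0,-1,-1.5,0.37,3,0,0,0,-1,0,0,0,0,0,0],
)

```text
t: 20.0
eef_pos: [0.3871, 0.3177, 0.2318]
tool_rot: [-0.001, 0.789, 0.614, 0.005]
contact_force: [1.2, -0.1, -0.8]
gripper_width: -0.001
```

```bash
python3 look.py 15 wrist,top,scene; python3 - <<'E'
import cv2
from h import *
t=cv2.imread('pics/top_15.png');w=cv2.imread('pics/wrist_15.png');s=cv2.imread('pics/scene_15.png')
cv2.imwrite('pics/c15.png',np.hstack([cv2.resize(t[235:350,155:300],(500,397)),cv2.resize(s[240:320,160:270],(290,397))]))
for l in(.4,.5): print(l,wproj(15,[lev(.062*np.sin(l),.064+.062*np.cos(l))]).round(0).tolist(),proj('top',[lev(.062*np.sin(l),.064+.062*np.cos(l))]))
E
```

```text
t 20.0 [0.38709265 0.31773047 0.23184257] [-0.0013  0.7892  0.6141  0.0045] q [-1.03  0.21  0.25  2.01 -0.07  0.92 -0.99] F [ 1.2 -0.1 -0.8] -0.0014543967116791834
0.4 [[424.0, 219.0]] [[188.39453492 287.24349771]]
0.5 [[429.0, 218.0]] [[188.17450088 284.80314592]]
```

View pics/wrist_15.png

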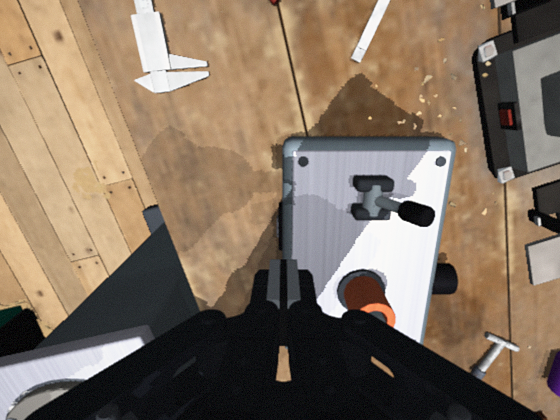

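View pics/c15.png

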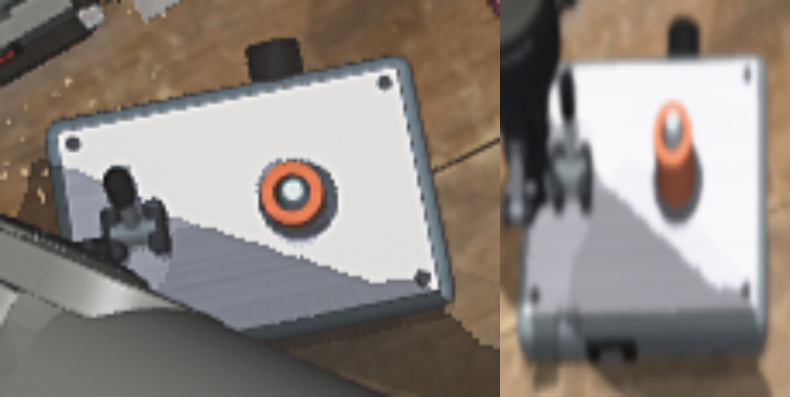

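View pics/top_15.png

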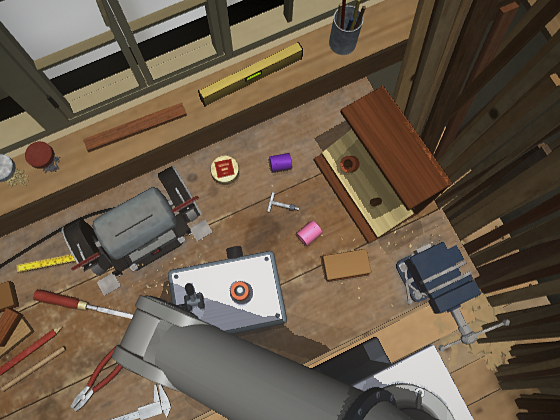

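```bash
python3 -c "
from station import order,status
print(status.get_obs()['joint_vel'].round(3));print(order.hand_in())"
```

```text
[ 0.012  0.024  0.001  0.008 -0.001  0.004  0.001]
the job is handed in; nothing more can be done
None
```

I moved the tall sleeve from the nearer peg to the spindle and seated it on the shoulder, then swung the clamp lever over to its stop. The job is handed in at about 20 s on the robot clock.

**Sleeve:** I drew it off along the peg's lean and lowered it in small steps. Near the bottom the upward force jumped to 18 N with no further travel, so it was on the shoulder before I let go. The last pictures show it upright on the spindle with the nose showing above it.

**Lever:** I pushed it with the closed fingers until it stopped moving and the force rose to about 15 N. After the arm backed off, the wrist camera showed the tip within a couple of pixels of where a 0.5 rad lean away puts it, which is the clamped position.

**Everything else:** In the last top picture the short sleeve is on its peg and the sanding block, wax tin and chuck key look unmoved. The arm was clear of everything.

**What disagreed:**
- The wrist camera put things about 2–4 mm further out in x than the top camera. I followed the wrist camera, and the fit confirmed it.
- It also put the shoulder about 2 mm below the nominal 56 mm, which matched where contact came.
- The lever started at a lean of about 0.3 rad towards the robot, not 0.5.

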